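# Put the bench block away and close the drawer

### The job

Put the steel bench block away: take it out of the little wooden rack and lay it (do not drop it) flat, polished steel face up and black rubber base down, in the empty right-hand bay of the open drawer, then push the drawer fully home until it snaps in at its catch. It stands on edge in the rack and is too wide to grip by its ends, so put it down, for instance on the leather pad, tip it over onto its rubber base and take it up again across its narrower width. Leave the wooden block in the rack, and disturb nothing else on the bench.

Things in the scene. Friction and masses are not known exactly. Their poses are not given: they have to be found in the camera images.
- block: bench block, a plate 18 x 90 x 60 mm: 10 mm polished steel (+x side) on 8 mm black rubber (-x side), 0.45 kg. Starts standing on a 90 mm edge in either slot of the rack. Origin: middle of the 18 x 90 mm edge it stands on. x: square to the big faces, out of the steel face; y: along the 90 mm length; z: along the 60 mm width (up in the rack). Lying as wanted, its x points up.
- block_center (a point): centre of the bench block (30 mm from block's origin along its z), same axes
- rack: fixed light wooden rack, 134 (x) x 104 (y) mm, 26 mm tall; two slots along y at x = -36 and +36 mm, 22 mm wide, 18 mm deep (floor 8 mm above the bench), open-ended. Origin: centre of the underside, z up. Both blocks stand in it with 42 mm showing, lengths along the slots; the bench block's steel face looks to the rack's +x.
- pad: fixed brown leather pad on the bench, 200 (x) x 170 (y) mm, 4 mm thick, free space to lay things. Origin: centre of the underside, z up
- cabinet: fixed low wooden drawer unit, 250 (x, depth) x 300 (y, width) mm, 70 mm tall. Origin: centre of the underside, z up; its front faces its -x, at x = -125 mm. The whole front is one drawer, sliding out along -x; the opening above the drawer's floor is 48 mm high, so only something lying flat goes in.
- drawer (a joint): how far the drawer is out, m: 0 fully home (front flush with the cabinet's edges), starts 0.145 to 0.172, stop at 0.18. Friction about 1.5 N; over the last 17 mm a sprung catch resists with about 5 N, then snaps in and draws the drawer home from about 5 mm out.
- drawer_front (a point): centre of the drawer front's outer face, 36 mm above the bench, moves with the drawer; axes as the cabinet's (the front looks to -x). The front is 278 mm wide, 12 mm thick, 7 to 61 mm above the bench. A brass knob, 20 mm across, stands 22 mm out at this point: push on the face beside it or on the knob.
- drawer_bay (a point): centre of the floor of the empty right-hand (-y) bay, 14 mm above the bench, moves with the drawer; axes as the cabinet's. The bay is 122 (x) x 125 (y) mm inside, walled by the drawer front (47 mm above its floor), the side wall (36 mm) and 6 mm dividers left and rear (30 mm). At the start it is wholly clear of the cabinet. The left bay holds steel punches.
- woodblock: bystander: plain wooden block 18 x 90 x 60 mm, standing in the rack's other slot. Origin: middle of the edge it stands on, z up
- tin: bystander: aluminium can 56 mm across, 50 mm tall, on top of the drawer unit; origin centre of its underside
- jar: bystander: amber jar 60 mm across, 75 mm tall, on the bench; origin centre of its underside
- graver: bystander: screwdriver-like hand tool 160 mm long lying along its x on the bench; origin under its middle
- pliers: bystander: red-handled pliers about 150 mm long, lying along x; origin at the pivot, on the bench
- cup: bystander: white cup 76 mm across, 85 mm tall; origin centre of its underside
- mandrel: bystander: steel stepped cone 36 mm across the foot, 140 mm tall, standing; origin centre of its foot
There are look-alikes about, which are no part of the job. Leave any green, red or yellow look-alike of the block alone.

How it is judged (in metres and radians):
On the way, in this order (a step that is already met when the one before it is completed fails the run):
1. the bench block lies flat, steel face up, in the right-hand bay of the open drawer (x of block_center in the frame of drawer_bay between -0.036 and 0.036 m and y of block_center in the frame of drawer_bay between -0.037 and 0.037 m and z of block_center in the frame of drawer_bay between 0.004 and 0.014 m and angle between block's own x axis and vertical below 0.12 rad and value of joint drawer above 0.03 m), for 0.2 s.
2. the drawer is pushed home to its catch (value of joint drawer below 0.003 m), for 0.2 s.
At the end, for the whole second after the job is handed in: The block lies in the right-hand bay, steel face up, flat within 0.12 rad, centre within 36 mm (x) and 37 mm (y) of the bay centre and 4 to 14 mm above its floor; drawer under 3 mm from home; both at rest; the wooden block still stands in its slot (tilt under 0.25 rad, within 55 mm of rack) (x of block_center in the frame of drawer_bay between -0.036 and 0.036 m and y of block_center in the frame of drawer_bay between -0.037 and 0.037 m and z of block_center in the frame of drawer_bay between 0.004 and 0.014 m and angle between block's own x axis and vertical below 0.12 rad and value of joint drawer below 0.003 m and linear speed of block below 0.02 m/s and velocity of joint drawer between -0.01 and 0.01 m/s and distance between woodblock and rack below 0.055 m and angle between woodblock's own z axis and vertical below 0.25 rad); the robot touches nothing.
It fails at once if a bystander (wooden block, tin, jar, graver, pliers, cup or mandrel) is moved by more than 30 mm (distance of any of woodblock, tin, jar, graver, pliers, cup, mandrel from where it was at the start of the episode above 0.03 m).
It fails at once if the bench block is dropped into the drawer (an impact over 220 N, as from 7 cm or more) (contact force between block and cabinet above 220 N).
It also fails if it takes over 72 s, if anything falls off the work surface, if the arm or the gripper's body presses on something with over 40 N, if the wrist force passes 120 N, or if a joint passes its speed limit or range.

### The arm

A 6-joint arm with a two-finger parallel gripper is mounted at the origin on the work surface. World frame = base frame: x ahead of the robot, y to its left, z up, the work surface at z = 0. Lengths are in mm, angles in rad, forces in N, time in s.
With the tool pointing down it reaches from about 350 to 875 mm from the base axis. Payload 4.2 kg.
Tool frame: the origin (TCP) lies on the mounting face of the last link; the fingertips stand 173 mm ahead of it and the grasp point (between the pads) lies 155 mm ahead of it; z points along the fingers, y is the line along which they close (so a half turn about z gives the same grasp; the last joint's range is limited). The gripper opens to 85 mm and grips with 20 to 120 N. Pads are 22 mm wide; open, the fingers measure 114 mm over their backs; the gripper's body (76 mm by 85 mm) begins 54 mm behind the grasp point. The pads swing forward as they close: fully open they stand 13 mm farther back than shut.
Start: joints at [0.259, 0.385, 0.008, 0, -1.194, -0.259], TCP at [624.98, 0.025, 404.712] pointing down, gripper open.
Joint ranges: [-3.14, 3.14], [-1.21, 2.06], [-1.07, 1.41], [-3.16, 2.05], [-2.99, -0.16], [-3.1, 3.1]. Speed limits (rad/s): [2.79, 2.79, 3.14, 3.14, 3.14, 3.14].

### API

Orientations are given as a unit quaternion [x, y, z, w].
In Python, from bench import arm gives the robot as it stands. The module is installed in compiled form; this text tells all that it offers.
- The arm moves only by the tool move_arm, never from a script. Its arguments are lists of equal length, an entry for each row: "fingers": the finger opening in mm, from 0 to 85.4; "travel": the shift along the tool's x, y, z in mm, a list of three; "dr": the turn, a rotation vector about the tool's x, y, z in rad, a list of three. A call has 1 to 10 rows; each row is the pose to reach, as a shift and turn from the pose commanded when the call began, along the tool's axes at that moment; what a row does not reach only later rows make up. A row lasts 1/10 s, in which the tool goes at most 50 mm and 8.59 degrees, less where a joint would pass 70% of its speed; a pose out of reach is approached as far as the arm can. A call with a gripper value outside its range is refused whole. The fingers move at their own pace and stop on an object; the grip force is fixed at half the most. Time passes only in rows, so rows that repeat a pose let the fingers close. It gives the time, the measured TCP pose, the force, the opening and the grip force at its end, in the units of the state.
- arm.read_state(): the state, without advancing time (a new reading comes with each control period).
- arm.get_image(name): name is "scene" or "side" or "wrist"; returns the picture (420x560x3 uint8, red, green, blue); there is no depth.
- arm.camera_model(name): a dict with "intrinsics" (3x3 intrinsics, pixels), "pose" (4x4, takes a point from camera to world coordinates). Camera axes: x right, y up, looking along -z (the intrinsics and any distortion apply to the point x, -y, -z); pixel columns grow to the right and rows downward; lengths in mm; the calibration is good to about 2 mm. A picture is of the moment at which its call begins: read the wrist's pose just before it. camera_model takes no time and is no camera call; for the wrist camera it gives the pose at the moment of the call.
- arm.job_done(): hands the job in; it is judged then, once.
The state is a dict: "clock": time; "joints": joint angles; "joint_vel": joint speeds; "joint_efforts": joint torques, N m; "position": TCP position; "ee_rot": TCP orientation; "contact_force": force on the tool from outside, world axes, zero at the start; "wrist_torque": the same for the moment, N m; "gripper_width": finger opening in mm; "grasp_force": force on a finger pad.
Only numpy, scipy, OpenCV 4.12 (cv2) and the standard library are available. Lean on these libraries where they do the work, as an engineer would, in place of code of your own. Each camera call takes 0.05 s, during which the arm holds its last target. There are 200 camera calls.

## Working session

There is one attempt and no reset: what is moved stays moved. The work goes in short steps, Python scripts to look and compute and a tool call to move; the robot and the scene stay as the last step left them, time stands still between calls to the robot, and variables do not carry over. Pictures are saved under pics/ and viewed, at most 10 in all, crops included, and the job is handed in when it is done.

Besides the shell and the picture viewer there is one more tool, called after "Emit:" as a command line: name --argument value ..., lists and objects as JSON in quotes. move_arm: Moves the arm, as the interface text tells. Its arguments: {"type":"object","properties":{"fingers":{"type":"array","items":{"type":"number"}},"travel":{"type":"array","items":{"type":"array","items":{"type":"number"}}},"dr":{"type":"array","items":{"type":"array","items":{"type":"number"}}}},"required":["fingers","travel","dr"]}

```bash
mkdir -p pics; cat > h.py <<'E'
import numpy as np, cv2
from bench import arm
from scipy.spatial.transform import Rotation as R
def snap(n,f):
    m=arm.camera_model(n); im=arm.get_image(n); cv2.imwrite(f'pics/{f}.png',im[:,:,::-1])
    np.savez(f'pics/{f}.npz',K=m['intrinsics'],T=m['pose']); return im
def ray(f,px):
    d=np.load(f'pics/{f}.npz'); K,T=d['K'],d['T']
    x=np.linalg.inv(K)@[px[0],px[1],1]; v=T[:3,:3]@[x[0],-x[1],-x[2]]
    return T[:3,3],v/np.linalg.norm(v)
def onz(f,px,z):
    o,v=ray(f,px); return o+v*(z-o[2])/v[2]
def tri(*obs):
    A=np.zeros((3,3));b=np.zeros(3);L=[]
    for f,px in obs:
        o,v=ray(f,px);P=np.eye(3)-np.outer(v,v);A+=P;b+=P@o;L.append((P,o))
    p=np.linalg.solve(A,b); return p,[round(float(np.linalg.norm(P@(p-o))),1) for P,o in L]
def proj(f,p):
    d=np.load(f'pics/{f}.npz'); q=np.linalg.inv(d['T'])@np.append(p,1)
    u=d['K']@[q[0],-q[1],-q[2]]; return u[:2]/u[2]
E
python3 - <<'E'
from h import *
np.set_printoptions(precision=3,suppress=True)
ims=[snap(n,n+'0') for n in('scene','side','wrist')]
print(arm.read_state())
for n in('scene','side','wrist'): print(n,arm.camera_model(n))
E
```

```text
{'clock': 0.15, 'joints': array([ 0.259,  0.385,  0.007, -0.   , -1.194, -0.259]), 'joint_vel': array([-0.   , -0.002,  0.005,  0.002,  0.001,  0.   ]), 'joint_efforts': array([ -0.001, -39.268,  18.858,   4.189,  -0.003,   0.   ]), 'position': array([624.857,   0.052, 403.873]), 'ee_rot': array([-0.707,  0.707,  0.001, -0.001]), 'contact_force': array([ 0.396, -0.374, -0.166]), 'wrist_torque': array([ 0.016, -0.032,  0.049]), 'grasp_force': 0.0, 'gripper_width': 85.17996192461085}
scene {'intrinsics': array([[389.519,   0.   , 283.33 ],
       [  0.   , 389.519, 211.41 ],
       [  0.   ,   0.   ,   1.   ]]), 'pose': array([[ -0.874,  -0.34 ,   0.348, 971.779],
       [  0.487,  -0.602,   0.633, 789.254],
       [ -0.006,   0.723,   0.691, 923.636],
       [  0.   ,   0.   ,   0.   ,   1.   ]])}
side {'intrinsics': array([[401.031,   0.   , 285.992],
       [  0.   , 401.031, 212.051],
       [  0.   ,   0.   ,   1.   ]]), 'pose': array([[   0.865,    0.358,   -0.353,   55.855],
       [  -0.502,    0.643,   -0.579, -801.474],
       [   0.019,    0.678,    0.735, 1088.939],
       [   0.   ,    0.   ,    0.   ,    1.   ]])}
wrist {'intrinsics': array([[328.416,   0.   , 279.104],
       [  0.   , 328.416, 211.151],
       [  0.   ,   0.   ,   1.   ]]), 'pose': array([[ -1.   ,  -0.001,   0.003, 625.162],
       [ -0.   ,  -0.953,  -0.302, -76.718],
       [  0.003,  -0.302,   0.953, 373.812],
       [  0.   ,   0.   ,   0.   ,   1.   ]])}
```

View pictures.

View pics/scene0.png

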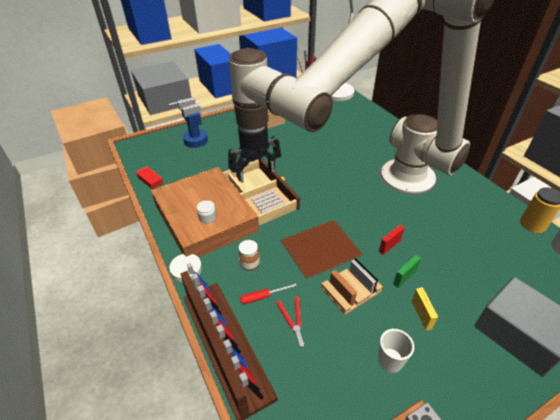

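View pics/side0.png

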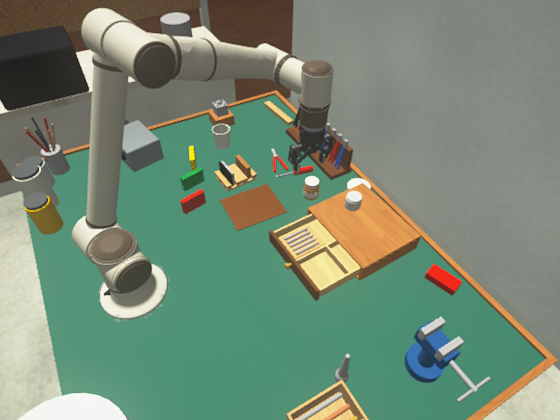

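```bash
python3 - <<'E'
import cv2,numpy as np
s=cv2.imread('pics/scene0.png');d=cv2.imread('pics/side0.png')
def c(i,x,y,w=100,h=75): return cv2.resize(i[y:y+h,x:x+w],(400,300),interpolation=cv2.INTER_CUBIC)
o=np.vstack([np.hstack([c(s,300,245),c(d,190,130)]),np.hstack([c(s,210,150),c(d,265,215)])])
for x in range(0,800,40): o[::4,x]=(255,255,255) if x%400 else (0,0,255)
for y in range(0,600,40): o[y,::4]=(255,255,255)
cv2.imwrite('pics/z0.png',o)
E
```

```text
(no output)
```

View pics/z0.png

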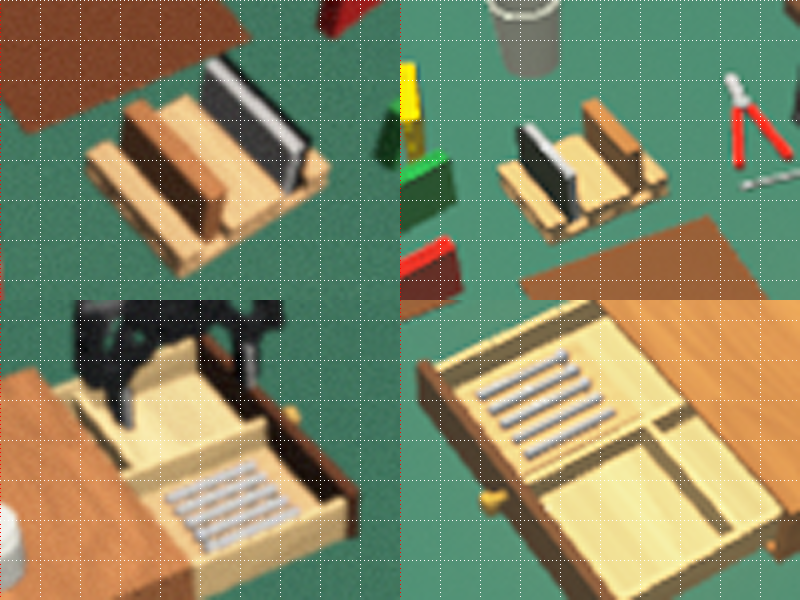

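```bash
cat > m.py <<'E'
from h import *
np.set_printoptions(precision=1,suppress=True)
def S(x,y):
    return ('scene0',(300+x/4,245+y/4)) if y<300 else ('scene0',(210+x/4,150+(y-300)/4))
def D(x,y):
    return ('side0',(190+(x-400)/4,130+y/4)) if y<300 else ('side0',(265+(x-400)/4,215+(y-300)/4))
for n,a,b in [('blk pad end',S(214,58),D(574,182)),('blk far end',S(306,146),D(526,127)),
 ('rack +x',S(87,152),D(668,178)),('rack -x',S(328,165),D(498,168)),
 ('knob',S(294,413),D(488,499)),('front left top',S(357,490),D(418,364)),
 ('woodtop pad',S(133,105),D(636,150)),('woodtop far',S(217,192),D(590,103)),
 ('divider cross front',S(266,420),D(528,485)),]:
    print(n,*tri(a,b))
E
python3 m.py
python3 - <<'E'
from h import *
np.set_printoptions(precision=1,suppress=True)
# pad by colour in both views, tri corners; plane check
for n in('scene0','side0'):
    im=cv2.imread(f'pics/{n}.png');hsv=cv2.cvtColor(im,cv2.COLOR_BGR2HSV)
    m=cv2.inRange(hsv,(0,90,50),(14,255,150)); k,l,s,c=cv2.connectedComponentsWithStats(m)
    for i in range(1,k):
        if s[i,4]>1200:
            cn=cv2.findContours((l==i).astype('uint8'),0,2)[0][0]
            q=cv2.approxPolyDP(cn,6,True)[:,0]; print(n,s[i],c[i],q.tolist(),[onz(n,p,4)[:2] for p in q])
E
```

```text
blk pad end [465.5 268.6  62.9] [4.2, 4.2]
blk far end [458.1 361.4  65. ] [3.8, 3.8]
rack +x [567.2 269.7  22.2] [1.8, 1.8]
rack -x [427.1 362.2  23.5] [0.8, 0.8]
knob [ 444.9 -172.4   40. ] [3.0, 3.0]
front left top [457.9 -36.9  57.8] [1.1, 1.1]
woodtop pad [537.9 277.1  65.4] [2.0, 2.0]
woodtop far [529.9 362.6  65.1] [1.7, 1.7]
divider cross front [ 475.7 -175.9   42. ] [6.6, 6.6]
scene0 [ 478    0   82  175 1629] [520.1  82.3] [[559, 0], [549, 4], [478, 170], [483, 174]] [array([-2517. , -1076.6]), array([-2358.6, -1051.7]), array([-250.6,  113. ]), array([-247.3,  139.4])]
scene0 [ 507   85   53   62 1248] [533.1 113.7] [[559, 95], [536, 85], [507, 146], [533, 136]] [array([-1076. ,  -109.6]), array([-1074.5,  -234.6]), array([-482.5,   59.7]), array([-641.1,   64. ])]
scene0 [ 282  220   80   58 2583] [320.6 248.3] [[333, 220], [282, 240], [306, 277], [361, 254]] [array([384.8,  64.6]), array([576.4,  59.4]), array([585.6, 219.9]), array([393.7, 228.5])]
scene0 [ 181  271   96  149 4181] [229.3 352.8] [[181, 273], [239, 405], [185, 301], [243, 419], [276, 396], [217, 284], [209, 286], [210, 299], [260, 399], [241, 385], [217, 322]] [array([897.8,  27.6]), array([902.1, 448.1]), array([918.9, 125.7]), array([906.6, 479.1]), array([820.2, 471.5]), array([820.3, 116. ]), array([842.9, 111.3]), array([856.3, 153.5]), array([855.1, 459.5]), array([879.6, 409.8]), array([866.3, 229.3])]
side0 [ 208    0   85   54 3691] [252.4  21.9] [[208, 0], [211, 31], [220, 40], [267, 42], [290, 53], [292, 0]] [array([1120.6, 2094. ]), array([ 939. , 1610.9]), array([ 937.5, 1469.1]), array([1175.9, 1313.6]), array([1226.5, 1126.4]), array([1653.7, 1822.6])]
```

View pics/wrist0.png

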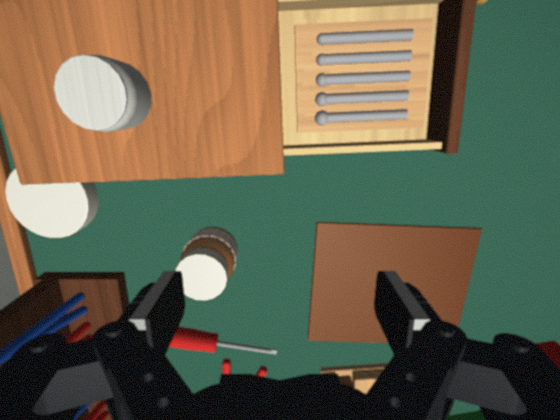

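Scene and side views show the block in the rack's −x slot (scene ~(362,275), side ~(227,168)), steel toward the wooden block. The pad is at scene (320,248), and the drawer's empty bay is the −y one. The wrist view shows the pad (310–480, 222–345) and the drawer with the punches. The measured block top (z≈64, true 68) and rack top (z≈23, true 26) fit the text.

Emit:
move_arm --fingers '[60,60,60,60,60,60,60,60,60,60]' --travel '[[-310,163,104],[-310,163,104],[-310,163,104],[-310,163,104],[-310,163,104],[-310,163,104],[-310,163,104],[-310,163,104],[-310,163,104],[-310,163,104]]' --dr '[[0,0,-0.085],[0,0,-0.085],[0,0,-0.085],[0,0,-0.085],[0,0,-0.085],[0,0,-0.085],[0,0,-0.085],[0,0,-0.085],[0,0,-0.085],[0,0,-0.085]]'

```text
clock: 1.15
position: [462.2, 309.8, 300.8]
ee_rot: [0.737, -0.676, 0.0, 0.0]
contact_force: [-0.2, 0.4, -0.2]
gripper_width: 59.7
grasp_force: 0.0
```

```bash
python3 - <<'E'
from h import *
np.set_printoptions(precision=3,suppress=True)
snap('wrist','w1'); snap('side','side1'); s=arm.read_state(); print(s['clock'],s['position'],R.from_quat(s['ee_rot']).as_matrix())
a=cv2.imread('pics/w1.png'); d=cv2.imread('pics/side1.png')[210:310,265:395]
c=cv2.resize(a[150:420,100:460],(800,600))
o=c
for x in range(0,800,40): o[::4,x]=255
for y in range(0,600,40): o[y,::4]=255
cv2.imwrite('pics/w1c.png',o)
E
```

```text
1.25 [462.635 309.037 301.119] [[ 0.083 -0.997  0.   ]
 [-0.997 -0.083  0.   ]
 [-0.    -0.    -1.   ]]
```

View pics/w1c.png

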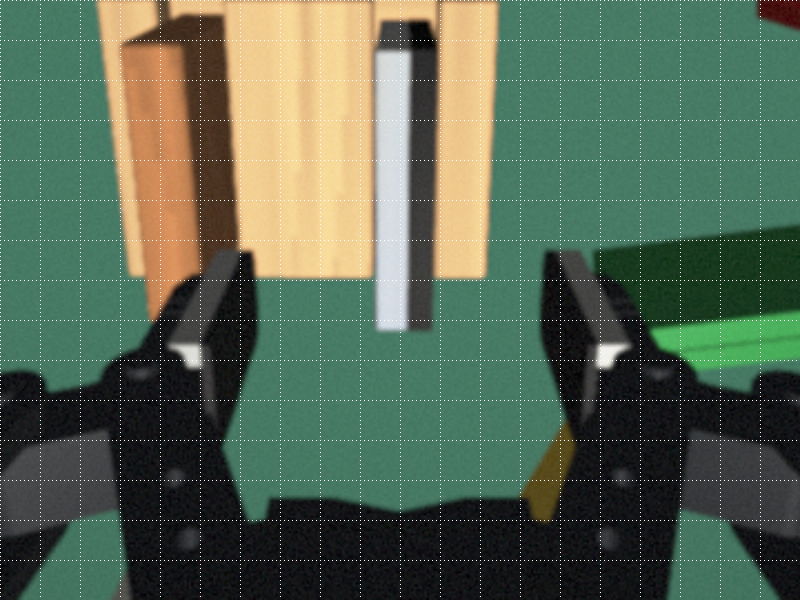

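The close wrist view shows the block's top strip (zoomed corners (376,50), (437,50), (375,330), (432,330)), steel on the left (+x side) and rubber on the right. The fingers straddle it.

```bash
python3 - <<'E'
from h import *
np.set_printoptions(precision=1,suppress=True)
Z=lambda x,y:(100+x*.45,150+y*.45)
P=[onz('w1',Z(*p),68) for p in[(376,50),(437,50),(375,330),(432,330)]]
print(np.array(P),'centre',np.mean(P,0),'len',np.linalg.norm(P[0]-P[2]),'wid',np.linalg.norm(P[0]-P[1]),
 'yaw',[np.arctan2(-(a-b)[0],(a-b)[1]) for a,b in((P[2],P[0]),(P[3],P[1]))])
q=[Z(406,50),Z(404,330)]
for a,b in zip(q,[(233.5,175.5),(221.5,161.7)]): print(tri(('w1',a),('side0',b)))
# pad and drawer front in wrist0
for nm,px,z in[('pad',(316,222),4),('pad',(480,228),4),('pad',(309,341),4),('front L out',(458,152),61),('front L in',(443,152),61),('cab front L',(283,174),70),('front up',(475,5),61),('cab front up',(277,5),70)]: print(nm,onz('wrist0',px,z))
E
```

```text
[[471.6 272.5  68. ]
 [454.5 271.1  68. ]
 [465.  362.3  68. ]
 [446.9 360.8  68. ]] centre [459.5 316.7  68. ] len 90.06213325937956 wid 17.132744174788122 yaw [np.float64(0.07321635630414039), np.float64(0.08430335031132935)]
(array([466.6, 271.4,  59.6]), [4.2, 4.2])
(array([458.1, 358.4,  68.4]), [3.3, 3.3])
pad [579.7  53.9   4. ]
pad [382.   61.8   4. ]
pad [583.3 224.2   4. ]
front L out [454.6 -36.3  61. ]
front L in [468.8 -36.3  61. ]
cab front L [620.3 -17.1  70. ]
front up [ 460.5 -158.1   61. ]
cab front up [ 625.7 -155.5   70. ]
```

Emit:
move_arm --fingers '[60,60,60,60,0,0,0,0,0,0]' --travel '[[-7,2,40],[-7,2,80],[-7,2,98],[-7,2,98],[-7,2,98],[-7,2,98],[-7,2,98],[-7,2,98],[-7,2,98],[-7,2,98]]' --dr '[[0,0,0.005],[0,0,0.005],[0,0,0.005],[0,0,0.005],[0,0,0.005],[0,0,0.005],[0,0,0.005],[0,0,0.005],[0,0,0.005],[0,0,0.005]]'

```text
clock: 2.25
position: [459.9, 317.2, 204.5]
ee_rot: [0.735, -0.678, 0.0, -0.002]
contact_force: [-0.1, -1.0, 6.1]
gripper_width: 17.2
grasp_force: 60.2
```

Emit:
move_arm --fingers '[0,0,0,0,0,0,0,0,0,0]' --travel '[[0,0,-30],[0,0,-60],[30,0,-70],[75,-15,-70],[120,-30,-70],[160,-41,-70],[178,-41,-60],[178,-41,-30],[178,-41,-10],[178,-41,1]]' --dr '[[0,0,0],[0,0,0],[0,0,0],[0,0,0],[0,0,0],[0,0,0],[0,0,0],[0,0,0],[0,0,0],[0,0,0]]'

```text
clock: 3.25
position: [513.3, 141.6, 200.2]
ee_rot: [0.735, -0.678, -0.001, 0.003]
contact_force: [-22.8, -4.3, 75.4]
gripper_width: 17.2
grasp_force: 71.5
```

Emit:
move_arm --fingers '[0,0,0]' --travel '[[0,0,1],[0,0,2],[0,0,2]]' --dr '[[0,0,0],[0,0,0],[0,0,0]]'

```text
clock: 3.55
position: [514.0, 142.5, 200.4]
ee_rot: [0.735, -0.678, -0.0, 0.001]
contact_force: [-3.3, -2.0, 3.5]
gripper_width: 17.2
grasp_force: 62.6
```

Emit:
move_arm --fingers '[85,85,85,85,85,85,85,85]' --travel '[[0,0,0],[0,0,0],[0,0,0],[0,0,0],[0,0,-5],[0,0,-10],[0,0,-12],[0,0,-12]]' --dr '[[0,0,0],[0,0,0],[0,0,0],[0,0,0],[0,0,0],[0,0,0],[0,0,0],[0,0,0]]'

```text
clock: 4.35
position: [514.6, 142.8, 212.4]
ee_rot: [0.735, -0.678, 0.0, -0.001]
contact_force: [0.4, -0.6, -0.2]
gripper_width: 85.1
grasp_force: 0.0
```

```bash
python3 - <<'E'
from h import *
snap('side','s2'); snap('wrist','w2')
a=cv2.imread('pics/s2.png')[140:260,170:330];b=cv2.imread('pics/w2.png')
cv2.imwrite('pics/c2.png',np.hstack([cv2.resize(a,(400,300)),cv2.resize(b,(400,300))]))
E
```

```text
(no output)
```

View pics/c2.png

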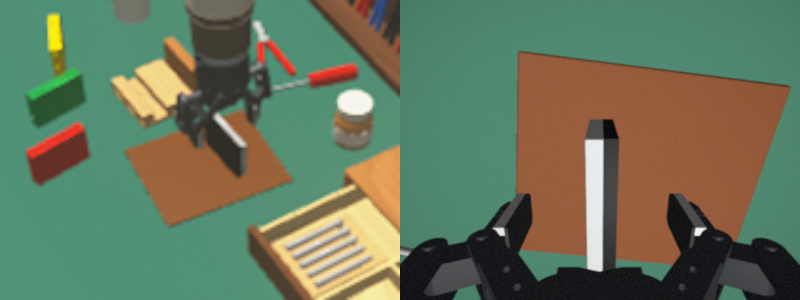

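The block stands upright on the pad between the open fingers, steel on the +x side (wrist panel at (600,200)). Now I'll topple it toward −x.

Emit:
move_arm --fingers '[85,85,85,85,85,85,85,85,85,85]' --travel '[[0,20,0],[0,28,0],[0,34,0],[0,40,0],[0,46,0],[0,52,0],[0,58,0],[0,64,0],[0,64,0],[0,64,0]]' --dr '[[0,0,0],[0,0,0],[0,0,0],[0,0,0],[0,0,0],[0,0,0],[0,0,0],[0,0,0],[0,0,0],[0,0,0]]'

```text
clock: 5.45
position: [450.6, 137.6, 211.7]
ee_rot: [0.735, -0.678, 0.0, -0.0]
contact_force: [0.8, 0.8, 0.6]
gripper_width: 85.2
grasp_force: 0.0
```

Emit:
move_arm --fingers '[85,85,85,85]' --travel '[[0,-10,-50],[50,-10,-90],[50,-10,-90],[50,-10,-90]]' --dr '[[0,0,0],[0,0,0],[0,0,0],[0,0,0]]'

```text
clock: 5.85
position: [464.9, 87.4, 303.0]
ee_rot: [0.734, -0.679, 0.0, -0.002]
contact_force: [0.7, 0.8, -1.3]
gripper_width: 85.0
grasp_force: 0.0
```

```bash
python3 - <<'E'
from h import *
np.set_printoptions(precision=3,suppress=True)
snap('side','s3');snap('scene','sc3'); snap('wrist','w3'); print(arm.read_state()['position'])
b=cv2.imread('pics/w3.png'); a=cv2.imread('pics/s3.png')[210:310,265:395]
o=np.zeros((600,800,3),'uint8'); o[:420,:560]=b; o[:185,560:]=cv2.resize(cv2.imread('pics/s3.png')[160:240,210:314],(240,185)); o[200:385,560:]=cv2.resize(cv2.imread('pics/sc3.png')[215:295,280:384],(240,185))
cv2.imwrite('pics/c3.png',o)
E
```

```text
[464.276  88.621 300.476]
```

View pics/c3.png

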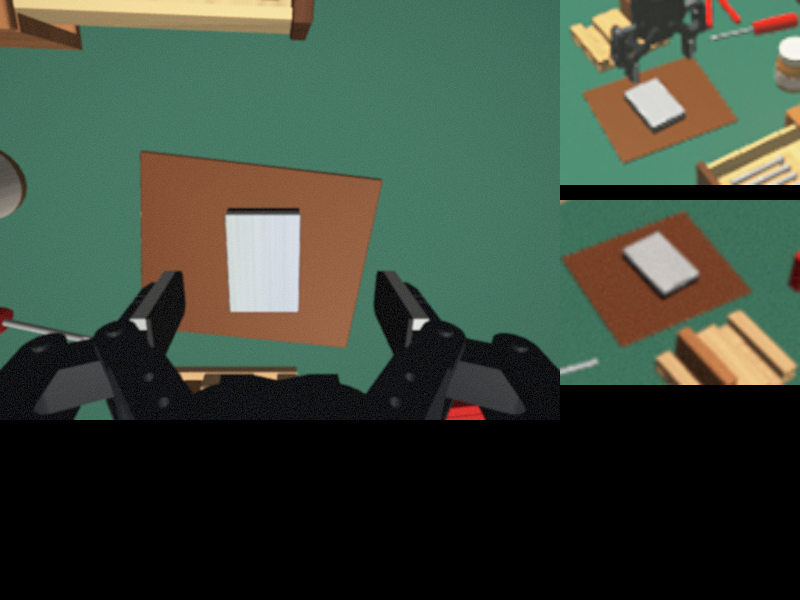

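The block lies flat, steel up, mid-pad (wrist pixels 226–300 × 210–312).

```bash
python3 - <<'E'
from h import *
np.set_printoptions(precision=3,suppress=True)
def quad(f,x0,y0,x1,y1):
    im=cv2.imread(f'pics/{f}.png');h=cv2.cvtColor(im,cv2.COLOR_BGR2HSV)
    m=np.zeros(im.shape[:2],'uint8');m[y0:y1,x0:x1]=cv2.inRange(h,(0,0,150),(180,60,255))[y0:y1,x0:x1]
    c=max(cv2.findContours(m,0,1)[0],key=cv2.contourArea); M=cv2.moments(c)
    return c[:,0],(M['m10']/M['m00'],M['m01']/M['m00'])
c,ce=quad('w3',210,195,320,330)
P=np.array([onz('w3',p,22)[:2] for p in c],dtype='float32'); r=cv2.minAreaRect(P);print(r)
cs=[quad('s3',235,190,280,220)[1],quad('sc3',305,225,345,260)[1]]
print(ce,cs); print(tri(('w3',ce),('s3',cs[0]),('sc3',cs[1])))
s=arm.read_state();print(s['position'],R.from_quat(s['ee_rot']).as_matrix())
E
```

```text
((473.3399658203125, 139.39817810058594), (60.642791748046875, 89.93060302734375), 4.4745869636535645)
(263.03465033775575, 262.2250085046411) [(250.6110102843315, 203.8227465214761), (323.46101980615254, 241.14664981036663)]
(array([473.969, 138.494,  19.778]), [1.3, 1.3, 1.1])
[464.276  88.621 300.476] [[ 0.08  -0.997 -0.002]
 [-0.997 -0.08  -0.001]
 [ 0.001  0.002 -1.   ]]
```

Emit:
move_arm --fingers '[85,85,85,85,85,0,0,0,0,0]' --travel '[[-30,-8,0],[-50,-13,40],[-50,-13,80],[-50,-13,115],[-50,-13,128],[-50,-13,128],[-50,-13,128],[-50,-13,128],[-50,-13,128],[-50,-13,128]]' --dr '[[0,0,0],[0,0,0],[0,0,0],[0,0,0],[0,0,0],[0,0,0],[0,0,0],[0,0,0],[0,0,0],[0,0,0]]'

```text
clock: 7.0
position: [473.4, 139.3, 173.9]
ee_rot: [0.735, -0.678, -0.0, -0.0]
contact_force: [-0.2, 0.3, -5.1]
gripper_width: 58.9
grasp_force: 67.9
```

Emit:
move_arm --fingers '[0,0,0,0,0,0,0,0,0,0]' --travel '[[0,0,-40],[0,0,-85],[20,-5,-116],[65,-10,-116],[110,-20,-116],[155,-30,-116],[200,-37,-116],[240,-37,-116],[254,-37,-116],[254,-37,-116]]' --dr '[[0,0,0],[0,0,0],[0,0,0],[0,0,0],[0,0,0],[0,0,0],[0,0,0],[0,0,0],[0,0,0],[0,0,0]]'

```text
clock: 8.0
position: [530.1, -112.8, 289.2]
ee_rot: [0.733, -0.68, -0.001, 0.0]
contact_force: [-0.8, 0.3, -5.5]
gripper_width: 58.1
grasp_force: 69.8
```

```bash
python3 - <<'E'
from h import *
np.set_printoptions(precision=3,suppress=True)
snap('wrist','w4'); snap('side','s4');s=arm.read_state(); print(s['position'],s['gripper_width'],s['contact_force'])
b=cv2.resize(cv2.imread('pics/w4.png'),(800,600))
for x in range(0,800,50): b[::4,x]=255
for y in range(0,600,50): b[y,::4]=255
cv2.imwrite('pics/c4.png',b)
E
```

```text
[ 530.233 -110.732  289.39 ] 58.601749410228365 [ 0.407  0.493 -5.002]
```

View pics/c4.png

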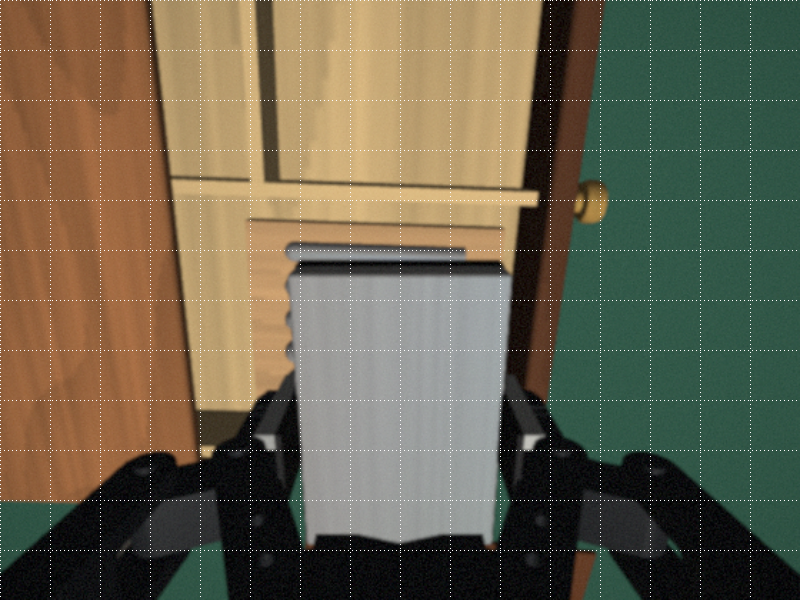

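The held block (zoomed 290–510 × 265–540) is in front of the drawer. I can see the bay divider at y≈182–206, the rear divider at x≈243–278, the front rail from (572–604,0) to (528–553,350), and the knob at (590,202).

```bash
python3 - <<'E'
from h import *
np.set_printoptions(precision=1,suppress=True)
Z=lambda x,y:(x*.7,y*.7)
for n,p,z in[('out top',(604,0),61),('out top',(553,350),61),('in top',(572,0),61),('in top',(528,350),61),
 ('in floor',(545,0),14),('in floor',(523,185),14),('rear div floor',(272,5),14),('rear div floor',(278,180),14),('rear div top front',(258,0),44),('rear top f',(265,182),44),('div top -y',(265,182),44),('div top -y',(538,191),44),('div top +y',(538,206),44),
 ('knob',(590,202),36),('cab front top',(152,0),70),('cab front top',(195,420),70)]: print(n,onz('w4',Z(*p),z))
# held block, steel face: corners -> z estimate by width 60
a,b=[ray('w4',Z(*p)) for p in((291,275),(510,275))]
print(onz('w4',Z(291,275),289.4-155+1),onz('w4',Z(510,275),289.4-155+1), onz('w4',Z(303,540),135))
print(tri(('w4',Z(572+16,0)),('w4',Z(588,0)))[0] if 0 else '')
E
```

```text
out top [ 464.4 -248.6   61. ]
out top [ 458.6 -108.8   61. ]
in top [ 476.1 -247.7   61. ]
in top [ 470.  -107.9   61. ]
in floor [ 474.1 -260.6   14. ]
in floor [ 471.3 -178.6   14. ]
rear div floor [ 598.1 -249.    14. ]
rear div floor [ 595.4 -171.6   14. ]
rear div top front [ 596. -243.   44.]
rear top f [ 593.9 -172.4   44. ]
div top -y [ 593.9 -172.4   44. ]
div top -y [ 472.2 -177.8   44. ]
div top +y [ 471.1 -171.3   44. ]
knob [ 444.7 -174.3   36. ]
cab front top [ 625.8 -233.6   70. ]
cab front top [620.  -65.6  70. ]
[ 562.6 -155.5  135.4] [ 503.3 -160.   135.4] [558.1 -65.2 135. ]
```

Emit:
move_arm --fingers '[0,0,0,0,0,0,0,0,0,0]' --travel '[[45,2,0],[90,4,0],[120,5,0],[127,5,0],[127,5,25],[127,5,55],[127,5,80],[127,5,95],[127,5,101],[127,5,103]]' --dr '[[0,0,0.01],[0,0,0.037],[0,0,0.037],[0,0,0.037],[0,0,0.037],[0,0,0.037],[0,0,0.037],[0,0,0.037],[0,0,0.037],[0,0,0.037]]'

```text
clock: 9.1
position: [536.3, -236.6, 186.3]
ee_rot: [0.723, -0.691, -0.0, 0.0]
contact_force: [0.0, 0.0, -5.2]
gripper_width: 58.7
grasp_force: 69.7
```

Emit:
move_arm --fingers '[0,0,0,0]' --travel '[[0,0,1],[0,0,2],[0,0,3],[0,0,3]]' --dr '[[0,0,0],[0,0,0],[0,0,0],[0,0,0]]'

```text
clock: 9.5
position: [536.0, -237.8, 184.2]
ee_rot: [0.722, -0.692, 0.0, -0.0]
contact_force: [-0.6, 0.8, -5.1]
gripper_width: 58.6
grasp_force: 69.7
```

Still carrying its weight (−5 N), so a little lower until it touches.

Emit:
move_arm --fingers '[0,0,0]' --travel '[[0,0,0.7],[0,0,1.4],[0,0,1.4]]' --dr '[[0,0,0],[0,0,0],[0,0,0]]'

```text
clock: 9.8
position: [536.1, -237.9, 183.4]
ee_rot: [0.722, -0.692, 0.0, -0.0]
contact_force: [-1.5, 1.5, 3.2]
gripper_width: 58.9
grasp_force: 70.6
```

Emit:
move_arm --fingers '[72,72,72,72,72,72,72,72,72]' --travel '[[0,0,0],[0,0,0],[0,0,0],[0,0,0],[0,0,-15],[0,0,-50],[0,0,-95],[0,0,-120],[0,0,-120]]' --dr '[[0,0,0],[0,0,0],[0,0,0],[0,0,0],[0,0,0],[0,0,0],[0,0,0],[0,0,0],[0,0,0]]'

```text
clock: 10.7
position: [537.2, -238.2, 307.2]
ee_rot: [0.722, -0.691, 0.004, -0.002]
contact_force: [0.3, -0.0, 0.5]
gripper_width: 71.8
grasp_force: 0.0
```

```bash
python3 - <<'E'
from h import *
np.set_printoptions(precision=3,suppress=True)
snap('wrist','w5'); snap('side','s5'); print(arm.read_state()['position'])
b=cv2.resize(cv2.imread('pics/w5.png'),(400,300)); a=cv2.resize(cv2.imread('pics/s5.png')[210:310,265:398],(400,300))
cv2.imwrite('pics/c5.png',np.hstack([b,a]))
im=cv2.imread('pics/w5.png');h=cv2.cvtColor(im,cv2.COLOR_BGR2HSV)
m=cv2.inRange(h,(0,0,120),(180,45,255))
c=max(cv2.findContours(m,0,1)[0],key=cv2.contourArea)[:,0]
print(c.min(0),c.max(0),cv2.minAreaRect(np.array([onz('w5',p,32)[:2] for p in c],dtype='float32')))
E
```

```text
[ 535.73  -237.771  302.723]
[245 152] [324 262] ((536.1598510742188, -239.2206268310547), (59.56945037841797, 89.83423614501953), 2.472911834716797)
```

View pics/c5.png

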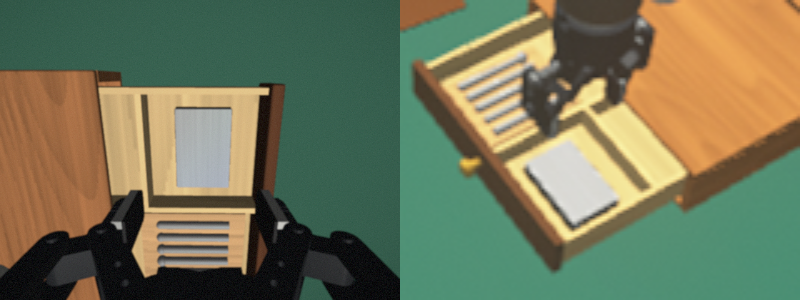

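The block sits centred in the bay at (536,−239), steel up, and the fingers are clear. Next I'll go in front of the drawer with the fingers closed.

Emit:
move_arm --fingers '[0,0,0,0,0,0,0,0,0]' --travel '[[-100,132,0],[-100,132,0],[-100,132,0],[-100,132,0],[-100,132,30],[-100,132,65],[-100,132,95],[-100,132,108],[-100,132,108]]' --dr '[[0,0,0],[0,0,0],[0,0,0],[0,0,0],[0,0,0],[0,0,0],[0,0,0],[0,0,0],[0,0,0]]'

```text
clock: 11.7
position: [398.4, -143.6, 191.5]
ee_rot: [0.722, -0.692, -0.003, 0.003]
contact_force: [-0.0, -0.4, 0.0]
gripper_width: 0.2
grasp_force: 0.0
```

Emit:
move_arm --fingers '[0,0,0,0,0,0,0,0,0,0]' --travel '[[0,-30,0],[0,-38,0],[0,-44,0],[0,-50,0],[0,-57,0],[0,-65,0],[0,-74,0],[0,-84,0],[0,-94,0],[0,-104,0]]' --dr '[[0,0,0],[0,0,0],[0,0,0],[0,0,0],[0,0,0],[0,0,0],[0,0,0],[0,0,0],[0,0,0],[0,0,0]]'

```text
clock: 12.7
position: [504.6, -139.2, 194.5]
ee_rot: [0.722, -0.692, 0.0, -0.0]
contact_force: [-2.7, -0.9, 5.1]
gripper_width: -0.0
grasp_force: 3.0
```

Emit:
move_arm --fingers '[0,0,0,0,0,0,0,0,0,0]' --travel '[[0,-10,0],[0,-20,0],[0,-30,0],[0,-40,0],[0,-50,0],[0,-60,0],[0,-68,0],[0,-75,0],[0,-80,0],[0,-84,0]]' --dr '[[0,0,0],[0,0,0],[0,0,0],[0,0,0],[0,0,0],[0,0,0],[0,0,0],[0,0,0],[0,0,0],[0,0,0]]'

```text
clock: 13.7
position: [588.3, -135.6, 194.6]
ee_rot: [0.722, -0.692, 0.0, -0.0]
contact_force: [-2.2, -1.1, 5.1]
gripper_width: -0.3
grasp_force: 2.8
```

Emit:
move_arm --fingers '[0,0,0,0,0]' --travel '[[0,-4,0],[0,-8,0],[0,-11,0],[0,-14,0],[0,-14,0]]' --dr '[[0,0,0],[0,0,0],[0,0,0],[0,0,0],[0,0,0]]'

```text
clock: 14.2
position: [594.8, -135.6, 194.5]
ee_rot: [0.721, -0.693, -0.009, 0.008]
contact_force: [-26.6, 0.7, 23.8]
gripper_width: 0.2
grasp_force: 10.5
```

Emit:
move_arm --fingers '[0,0,0,0,0,0,0]' --travel '[[0,5,0],[0,20,0],[0,40,0],[0,60,0],[0,60,-40],[0,60,-80],[0,60,-100]]' --dr '[[0,0,0],[0,0,0],[0,0,0],[0,0,0],[0,0,0],[0,0,0],[0,0,0]]'

```text
clock: 14.9
position: [542.7, -137.2, 297.3]
ee_rot: [0.722, -0.691, 0.002, -0.002]
contact_force: [0.5, -0.4, 0.4]
gripper_width: 0.0
grasp_force: 0.0
```

```bash
python3 - <<'E'
from h import *
snap('wrist','w6'); snap('side','s6'); print(arm.read_state()['contact_force'])
b=cv2.resize(cv2.imread('pics/w6.png'),(400,300)); a=cv2.resize(cv2.imread('pics/s6.png')[180:300,275:435],(400,300))
cv2.imwrite('pics/c6.png',np.hstack([b,a]))
E
```

```text
[ 0.10157025 -0.67589207 -0.11040484]
```

View pics/c6.png

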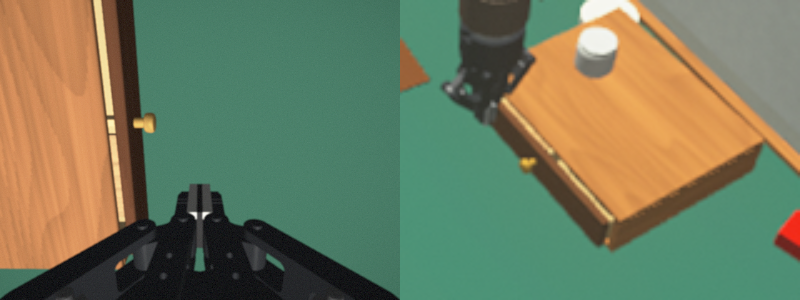

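The drawer is nearly home but not snapped: a 10–20 mm strip of its inside shows at (90–118, 0–240). The gripper's linkage was probably catching on the cabinet edge, so I'll push on the knob instead, with only the fingertips.

```bash
python3 - <<'E'
from h import *
np.set_printoptions(precision=1,suppress=True)
Z=lambda x,y:(x*1.4,y*1.4)
for n,p,z in[('front out top',(133,0),61),('front out top',(147,220),61),('front out top',(138,80),61),('knob tip',(155,123),36),('knob mid',(148,123),36),('cab edge',(92,0),70),('cab edge',(112,160),70)]:print(n,onz('w6',Z(*p),z))
print(arm.read_state()['position'])
E
```

```text
front out top [ 600.8 -267.6   61. ]
front out top [594.6 -72.4  61. ]
front out top [ 599.  -208.8   61. ]
knob tip [ 589.8 -167.8   36. ]
knob mid [ 596.8 -167.5   36. ]
cab edge [ 628.5 -263.9   70. ]
cab edge [ 622.3 -139.4   70. ]
[ 542.9 -137.2  297.5]
```

Emit:
move_arm --fingers '[0,0,0,0,0,0,0,0]' --travel '[[28,45,0],[28,45,0],[28,45,0],[28,45,40],[28,45,75],[28,45,90],[28,45,97],[28,45,97]]' --dr '[[0.1,0,0],[0.2,0,0],[0.3,0,0],[0.3,0,0],[0.3,0,0],[0.3,0,0],[0.3,0,0],[0.3,0,0]]'

```text
clock: 15.8
position: [497.7, -167.3, 195.6]
ee_rot: [0.714, -0.684, 0.102, -0.107]
contact_force: [-0.2, 0.2, 0.5]
gripper_width: 0.1
grasp_force: 0.0
```

```bash
python3 - <<'E'
from h import *
np.set_printoptions(precision=3,suppress=True)
s=arm.read_state();M=R.from_quat(s['ee_rot']).as_matrix();print(s['position'],M,'tip',s['position']+173*M[:,2],s['contact_force'],'10mm along cab x:',M.T@[9.99,.43,0])
E
```

```text
[ 497.701 -167.255  195.65 ] [[ 0.043 -0.955  0.292]
 [-0.999 -0.041  0.013]
 [-0.    -0.293 -0.956]] tip [ 548.265 -165.02    30.219] [-0.222  0.165  0.492] 10mm along cab x: [-0.002 -9.562  2.925]
```

Emit:
move_arm --fingers '[0,0,0,0,0,0,0]' --travel '[[0,-14.3,4.4],[0,-19.1,5.9],[0,-23.9,7.3],[0,-28.7,8.8],[0,-33.5,10.2],[0,-36.3,11.1],[0,-36.3,11.1]]' --dr '[[0,0,0],[0,0,0],[0,0,0],[0,0,0],[0,0,0],[0,0,0],[0,0,0]]'

```text
clock: 16.5
position: [532.7, -166.0, 196.5]
ee_rot: [0.714, -0.685, 0.1, -0.105]
contact_force: [-9.0, -0.6, 4.6]
gripper_width: -0.3
grasp_force: 4.1
```

Emit:
move_arm --fingers '[0,0,0,0,0]' --travel '[[0,-2.9,0.9],[0,-5.7,1.8],[0,-8.6,2.6],[0,-11.5,3.5],[0,-11.5,3.5]]' --dr '[[0,0,0],[0,0,0],[0,0,0],[0,0,0],[0,0,0]]'

```text
clock: 17.0
position: [546.1, -165.4, 196.4]
ee_rot: [0.714, -0.685, 0.101, -0.106]
contact_force: [-5.3, -0.1, 0.1]
gripper_width: -0.0
grasp_force: 2.6
```

Emit:
move_arm --fingers '[0,0,0,0,0]' --travel '[[0,-1.9,0.6],[0,-3.8,1.2],[0,-5.7,1.8],[0,-7.6,2.3],[0,-7.6,2.3]]' --dr '[[0,0,0],[0,0,0],[0,0,0],[0,0,0],[0,0,0]]'

```text
clock: 17.5
position: [548.9, -165.5, 195.8]
ee_rot: [0.714, -0.686, 0.095, -0.101]
contact_force: [-21.7, 1.1, 14.9]
gripper_width: 0.2
grasp_force: 11.1
```

Emit:
move_arm --fingers '[0,0,0,0,0,0,0,0]' --travel '[[0,10,-3],[0,35,-11],[0,40,-60],[0,40,-110],[0,40,-110],[0,40,-110],[0,40,-110],[0,40,-110]]' --dr '[[0,0,0],[0,0,0],[0,0,0],[0,0,0],[-0.1,0,0],[-0.2,0,0],[-0.3,0,0],[-0.3,0,0]]'

```text
clock: 18.3
position: [486.6, -167.8, 291.5]
ee_rot: [0.722, -0.691, 0.001, -0.001]
contact_force: [1.5, 0.3, -0.9]
gripper_width: 0.3
grasp_force: 0.0
```

```bash
python3 - <<'E'
from h import *
np.set_printoptions(precision=1,suppress=True)
snap('side','s7');snap('wrist','w7');s=arm.read_state();print(s['position'],s['contact_force'])
# edge profile along cabinet x through y offsets: sample wrist image along lines at z=70 (w6 as reference)
for f in('w6','w7'):
  im=cv2.cvtColor(cv2.imread(f'pics/{f}.png'),cv2.COLOR_BGR2HSV)
  for y in(-230,-200):
    out=[]
    for x in range(580,640,3):
        u,v=proj(f,[x+(-y-150)*.043,y,66]).round().astype(int)
        out.append(tuple(im[v,u].tolist()) if 0<=u<560 and 0<=v<420 else None)
    print(f,y,out)
for f in('s6','s7'):
  im=cv2.imread(f'pics/{f}.png'); h=cv2.cvtColor(im,cv2.COLOR_BGR2HSV)
  k=cv2.inRange(h,(20,150,120),(32,255,255))[225:270,270:350]; ys,xs=np.nonzero(k); px=(xs.mean()+270,ys.mean()+225)
  print(f,'knob',px,len(xs),onz(f,px,36))
E
```

```text
[ 485.7 -167.9  291. ] [-0.3  0.6 -1.1]
w6 -230 [(78, 100, 128), (77, 116, 125), (77, 106, 127), (78, 108, 123), (78, 105, 129), (74, 83, 92), (11, 113, 43), (10, 125, 51), (9, 112, 48), (15, 194, 46), (12, 148, 121), (11, 144, 119), (10, 141, 123), (19, 102, 229), (23, 88, 244), (17, 114, 145), (12, 150, 194), (13, 146, 206), (13, 146, 211), (12, 146, 194)]
w6 -200 [(77, 110, 127), (78, 102, 127), (76, 105, 131), (77, 106, 128), (77, 99, 132), (74, 86, 95), (13, 170, 48), (9, 140, 51), (16, 148, 43), (12, 155, 51), (11, 147, 123), (10, 136, 124), (11, 139, 125), (19, 98, 235), (23, 84, 245), (18, 111, 126), (12, 140, 193), (13, 145, 213), (13, 146, 218), (12, 144, 214)]
w7 -230 [(77, 108, 135), (77, 112, 130), (78, 107, 136), (77, 105, 129), (13, 149, 156), (12, 146, 47), (18, 98, 52), (8, 133, 44), (6, 99, 54), (15, 133, 50), (10, 128, 48), (11, 132, 52), (8, 138, 50), (12, 143, 48), (12, 129, 107), (11, 139, 77), (13, 145, 165), (12, 145, 207), (13, 143, 221), (13, 143, 205)]
w7 -200 [(78, 105, 131), (78, 103, 139), (78, 102, 138), (76, 102, 128), (12, 142, 162), (6, 108, 45), (12, 135, 51), (13, 147, 45), (5, 120, 51), (12, 135, 51), (7, 109, 54), (14, 134, 57), (16, 138, 50), (3, 98, 52), (11, 138, 113), (13, 146, 82), (13, 143, 175), (12, 147, 210), (13, 146, 219), (12, 146, 219)]
s6 knob (np.float64(325.6), np.float64(244.85)) 20 [ 601.6 -165.1   36. ]
s7 knob (np.float64(329.54545454545456), np.float64(242.9090909090909)) 22 [ 617.7 -164.7   36. ]
```

```bash
python3 - <<'E'
from h import *
def prof(f,y,z):
    im=cv2.cvtColor(cv2.imread(f'pics/{f}.png'),cv2.COLOR_BGR2HSV)[:,:,2].astype('float32')
    xs=np.arange(604,640,1.); uv=np.array([proj(f,[x+(-y-150)*.043,y,z]) for x in xs],dtype='float32')
    return xs,cv2.remap(im,uv[:,:1],uv[:,1:],cv2.INTER_LINEAR).ravel().astype(int)
for f in('w6','w7'):
  for z in(61,70):
    ps=[prof(f,y,z)[1] for y in range(-260,-195,5)]
    print(f,z,list(zip(range(604,640),np.median(ps,0).astype(int).tolist())))
E
```

```text
w6 61 [(604, 48), (605, 47), (606, 45), (607, 45), (608, 46), (609, 74), (610, 105), (611, 118), (612, 122), (613, 122), (614, 124), (615, 124), (616, 125), (617, 125), (618, 124), (619, 117), (620, 136), (621, 226), (622, 244), (623, 243), (624, 244), (625, 245), (626, 232), (627, 130), (628, 102), (629, 154), (630, 186), (631, 198), (632, 202), (633, 204), (634, 209), (635, 213), (636, 209), (637, 199), (638, 196), (639, 194)]
w6 70 [(604, 46), (605, 45), (606, 66), (607, 102), (608, 118), (609, 123), (610, 123), (611, 124), (612, 125), (613, 126), (614, 124), (615, 123), (616, 117), (617, 169), (618, 239), (619, 244), (620, 243), (621, 244), (622, 244), (623, 176), (624, 92), (625, 140), (626, 180), (627, 198), (628, 201), (629, 204), (630, 208), (631, 213), (632, 209), (633, 199), (634, 195), (635, 193), (636, 194), (637, 196), (638, 196), (639, 198)]
w7 61 [(604, 49), (605, 46), (606, 47), (607, 47), (608, 48), (609, 48), (610, 47), (611, 49), (612, 51), (613, 52), (614, 49), (615, 50), (616, 51), (617, 47), (618, 47), (619, 47), (620, 46), (621, 46), (622, 46), (623, 47), (624, 60), (625, 91), (626, 111), (627, 99), (628, 75), (629, 82), (630, 95), (631, 132), (632, 173), (633, 194), (634, 204), (635, 207), (636, 209), (637, 213), (638, 217), (639, 213)]
w7 70 [(604, 48), (605, 47), (606, 49), (607, 52), (608, 50), (609, 48), (610, 50), (611, 49), (612, 48), (613, 46), (614, 45), (615, 46), (616, 45), (617, 49), (618, 66), (619, 99), (620, 112), (621, 88), (622, 76), (623, 88), (624, 111), (625, 157), (626, 188), (627, 202), (628, 207), (629, 209), (630, 213), (631, 217), (632, 217), (633, 205), (634, 201), (635, 197), (636, 197), (637, 198), (638, 199), (639, 202)]
```

The drawer front edge now measures x≈624.5 at z=61, against 624 for the cabinet's edge. It is flush and snapped, and the arm is clear.

```bash
python3 -c "
from bench import arm
print(arm.job_done())"
```

```text
the job is handed in; nothing more can be done
None
```

I laid the bench block steel face up in the right-hand bay and pushed the drawer home until its front measured flush with the cabinet; the job is handed in at about 18 s, but no verdict came back.

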